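Stack the leftover paint tins and screw cases on a garage bench

ROBOT

A 6-joint arm with a two-finger parallel gripper is mounted at the origin on the work surface. World frame = base frame: x ahead of the robot, y to its left, z up, the work surface at z = 0. Lengths are in mm, angles in rad, forces in N, time in s.
With the tool pointing down it reaches from about 350 to 875 mm from the base axis. Payload 4.2 kg.
Tool frame: the origin (TCP) lies midway between the tips of the shut fingers; the grasp point (between the pads) lies 19 mm behind it; z points along the fingers, y is the line along which they close (so a half turn about z gives the same grasp; the last joint's range is limited). The gripper opens to 85 mm and grips with 20 to 120 N. Pads are 22 mm wide; open, the fingers measure 114 mm over their backs; the gripper's body (76 mm by 85 mm) begins 54 mm behind the grasp point. The pads swing forward as they close: fully open they stand 13 mm farther back than shut.
Start: joints at [-1.014, 0.385, 0.008, 0, -1.194, -0.259], TCP at [183.402, -597.464, 231.312] pointing down, gripper open.
Joint ranges: [-3.14, 3.14], [-1.21, 2.06], [-1.07, 1.41], [-3.16, 2.05], [-2.99, -0.16], [-3.1, 3.1]. Speed limits (rad/s): [2.79, 2.79, 3.14, 3.14, 3.14, 3.14].

INTERFACE

Orientations are given as a unit quaternion [x, y, z, w].
In Python, from bench import * gives the robot as it stands.
- The arm moves only by the tool drive_tool, never from a script. Its argument "plan" is a list that holds one entry, the list of rows, each a list of 5 numbers: the closure, from -1 (fully open) to 1 (shut), then the shift along the world's x, y, z in mm, then the turn about the world's z in degrees. A call has 1 to 20 rows; each row shifts and turns the commanded pose from where the row before left it; what a row does not reach is not made up. A row lasts 1/12 s, in which the tool goes at most 41.7 mm and 7.16 degrees, less where a joint would pass 70% of its speed; a pose out of reach is approached as far as the arm can. A call is refused whole if a number of a shift passes 41.7 or a number of a turn 7.16, either way. A call with a gripper value outside its range is refused whole. The fingers move at their own pace and stop on an object; the grip force is fixed at half the most. Time passes only in rows, so rows that do not move let the fingers close. It gives the time, the measured TCP pose, the force, the opening and the grip force at its end, in the units of the state.
- read_state(): the state, without advancing time (a new reading comes with each control period).
- get_image(name): name is "scene" or "side" or "wrist"; returns (picture, depth): 384x512x3 uint8, red, green, blue; 384x512 float32, mm along the optical axis (not along the pixel's ray), 0 where there is no reading.
- camera_model(name): a dict with "fx", "fy", "cx", "cy" (pixels), "R" (3x3) and "t" (3): a world point X has camera coordinates R X + t; the wrist camera has in their place "mount" (4x4, takes a point from camera to tool coordinates, whose origin is the TCP and whose axes are the flange's). Camera axes: x right, y down, z forward; pixel columns grow to the right and rows downward; lengths in mm; the calibration is good to about 2 mm. A picture is of the moment at which its call begins: read the wrist's pose just before it. camera_model takes no time and is no camera call.
- job_done(): hands the job in; it is judged then, once.
The state is a dict: "clock": time; "joints": joint angles; "joint_vel": joint speeds; "joint_efforts": joint torques, N m; "position": TCP position; "ee_rot": TCP orientation; "contact_force": force on the tool from outside, world axes, zero at the start; "wrist_torque": the same for the moment, N m; "gripper_width": finger opening in mm; "grasp_force": force on a finger pad.
Only numpy, scipy, OpenCV 4.12 (cv2) and the standard library are available. Lean on these libraries where they do the work, as an engineer would, in place of code of your own. Each camera call takes 0.05 s, during which the arm holds its last target. There are 200 camera calls.

TASK

Tidy the garage bench into two neat stacks: put the three round paint tins on the middle of the square plywood offcut, the widest at the bottom, then the middle one, the narrowest on top, and put the large screw case on the middle of the oblong dark timber offcut with the small case on top of it, both cases lying lengthways along the timber. Centre each thing on the one below it, keep them all upright and let go of them, and leave the glue bottle, the tape measure and the hammer where they are.

Things in the scene. Friction and masses are not known exactly. Their poses are not given: they have to be found in the camera images.
- tin_wide: Widest of the three round closed paint tins, plain bright steel with a paper band and flat lid: 64 mm diameter, 58 mm tall, about 0.28 kg. Loose; origin at the centre of its underside, z up (its axis). 
- tin_middle: Middle round paint tin, same make: 52 mm diameter, 50 mm tall, about 0.17 kg. Loose; origin at the centre of its underside, z up (its axis). 
- tin_narrow: Narrowest round paint tin, same make: 40 mm diameter, 44 mm tall, about 0.09 kg. Loose; origin at the centre of its underside, z up (its axis). 
- case_large: Larger of the two rectangular closed screw cases, grey plastic with a darker panel on its flat lid: 80 mm long (its x) by 56 mm wide (its y) by 34 mm tall, about 0.25 kg. Loose; origin at the centre of its underside, z up.
- case_small: Smaller rectangular screw case, same make: 56 mm long (its x) by 40 mm wide (its y) by 28 mm tall, about 0.12 kg. Loose; origin at the centre of its underside, z up.
- plywood_square: Square offcut of pale plywood lying fixed on the bench: 100 by 100 mm, 12 mm thick. Origin at the centre of its underside (at bench height), z up, x and y along its sides.
- timber_strip: Oblong offcut of dark timber lying fixed on the bench: 140 mm long (its x) by 80 mm wide (its y), 20 mm thick. Origin at the centre of its underside (at bench height), z up.
- glue_bottle: Bystander: white round glue bottle with an orange cap, 56 mm diameter, 160 mm tall, standing loose towards the robot's right edge of the work. Origin at the centre of its underside, z up.
- tape_measure: Bystander: yellow and black tape measure, 70 mm (x) by 36 mm (y) by 66 mm tall, standing loose on the robot's left. Origin at the centre of its underside, z up.
- hammer: Bystander: hammer lying loose across the far side of the work, its handle along its own x, about 0.3 m long.
There are look-alikes about, which are no part of the job. What is shaped like the tin_narrow but blue or orange is not meant. What is shaped like the case_large but orange or purple is not meant.

How it is judged (in metres and radians):
At the end, for the whole second after the job is handed in: Tins on the plywood, wide, middle, narrow going up; small case on large case on the timber. Each rests (height within 4 mm) within 12 mm of the centre of what is below (15 mm on the boards), upright within 0.08 rad, at rest; cases within 0.25 rad of lengthways, either way round (horizontal distance between tin_wide and plywood_square below 0.015 m and z of tin_wide in the frame of plywood_square between 0.008 and 0.016 m and horizontal distance between tin_middle and tin_wide below 0.012 m and z of tin_middle in the frame of tin_wide between 0.054 and 0.062 m and horizontal distance between tin_narrow and tin_middle below 0.012 m and z of tin_narrow in the frame of tin_middle between 0.046 and 0.054 m and horizontal distance between case_large and timber_strip below 0.015 m and z of case_large in the frame of timber_strip between 0.016 and 0.024 m and horizontal distance between case_small and case_large below 0.012 m and z of case_small in the frame of case_large between 0.03 and 0.038 m and angle between the x axis of case_large and the x axis of timber_strip, either way round below 0.25 rad and angle between the x axis of case_small and the x axis of case_large, either way round below 0.25 rad and angle between each of tin_wide, tin_middle, tin_narrow, case_large, case_small's own z axis and vertical below 0.08 rad and linear speed of each of tin_wide, tin_middle, tin_narrow, case_large, case_small below 0.02 m/s and angular speed of each of tin_wide, tin_middle, tin_narrow, case_large, case_small below 0.2 rad/s); the robot touches nothing.
It fails at once if a tin or a case is tipped over (leans more than 35 degrees) (angle between any of tin_wide, tin_middle, tin_narrow, case_large, case_small's own z axis and vertical above 0.61 rad).
It fails at once if the glue bottle is moved more than 30 mm (distance of glue_bottle from where it was at the start of the episode above 0.03 m).
It fails at once if the tape measure is moved more than 30 mm (distance of tape_measure from where it was at the start of the episode above 0.03 m).
It fails at once if the hammer is moved more than 30 mm (distance of hammer from where it was at the start of the episode above 0.03 m).
It also fails if it takes over 136 s, if anything falls off the work surface, if the arm or the gripper's body presses on something with over 40 N, if the wrist force passes 120 N, or if a joint passes its speed limit or range.

## Working session

There is one attempt and no reset: what is moved stays moved. The work goes in short steps, Python scripts to look and compute and a tool call to move; the robot and the scene stay as the last step left them, time stands still between calls to the robot, and variables do not carry over. Pictures are saved under pics/ and viewed, at most 14 in all, crops included, and the job is handed in when it is done.

Besides the shell and the picture viewer there is one more tool, called by a JSON object that holds its "fn" and its "kwargs". drive_tool: Moves the arm, as the interface text tells. Its arguments: {"type":"object","properties":{"plan":{"type":"array"}},"required":["plan"]}

```bash
mkdir -p pics; ls
python3 - <<'E'
from bench import *
import cv2,numpy as np
s=read_state();print(s)
for n in("scene","side"):
    im,d=get_image(n);cv2.imwrite(f"pics/{n}0.png",im[...,::-1]);np.savez(f"pics/{n}0.npz",im=im,d=d);print(n,camera_model(n))
print(camera_model("wrist"))
E
```

```text
pics
{'clock': 0.0, 'joints': array([-1.01436782e+00,  3.85537737e-01,  6.60790123e-03, -5.20628148e-04,
       -1.19399929e+00, -2.58580991e-01]), 'joint_vel': array([ 0.00079488, -0.00026273,  0.00159818,  0.00037554,  0.00095291,
        0.00169348]), 'joint_efforts': array([ 1.76666877e-04, -3.92288697e+01,  1.88401330e+01,  4.18610036e+00,
       -4.52860739e-03,  2.37056344e-05]), 'position': array([ 183.24908946, -596.90836824,  230.22272398]), 'ee_rot': array([-1.48278824e-01,  9.88944991e-01,  1.07496401e-03, -2.00497343e-04]), 'contact_force': array([ 0.09360735, -0.41199093,  0.15150831]), 'wrist_torque': array([-0.01225318,  0.01217858, -0.00705646]), 'grasp_force': 0.0, 'gripper_width': 85.41333751948372}
scene {'fx': 417.41757578106007, 'fy': 417.41757578106007, 'cx': 258.47160365527867, 'cy': 192.2509927396546, 'R': array([[ 0.59059997,  0.8069114 ,  0.00925508],
       [ 0.60714091, -0.43676915, -0.66378658],
       [-0.53157462,  0.39765147, -0.74786478]]), 't': array([-317.23243518, -337.12421109, 1585.80234357])}
side {'fx': 410.1884646982088, 'fy': 410.1884646982088, 'cx': 253.44509794791065, 'cy': 192.48866799675943, 'R': array([[-0.97875546, -0.20502188,  0.00194289],
       [-0.1196194 ,  0.56330447, -0.81754466],
       [ 0.16652011, -0.80040871, -0.57586192]]), 't': array([ 526.17750513,  100.0504068 , 1135.04452734])}
{'fx': 330.57883825123946, 'fy': 330.57883825123946, 'cx': 255.93012688378792, 'cy': 198.09778141222824, 'mount': array([[-6.41250750e-05, -9.52282886e-01, -3.05216810e-01,
         7.78358976e+01],
       [ 9.99999922e-01,  5.82092950e-05, -3.91711011e-04,
         3.01888383e-01],
       [ 3.90786147e-04, -3.05216812e-01,  9.52282807e-01,
        -1.43632857e+02],
       [ 0.00000000e+00,  0.00000000e+00,  0.00000000e+00,
         1.00000000e+00]])}
```

View pics/scene0.png

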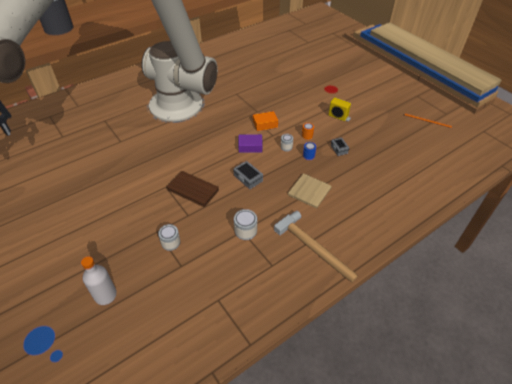

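View pics/side0.png

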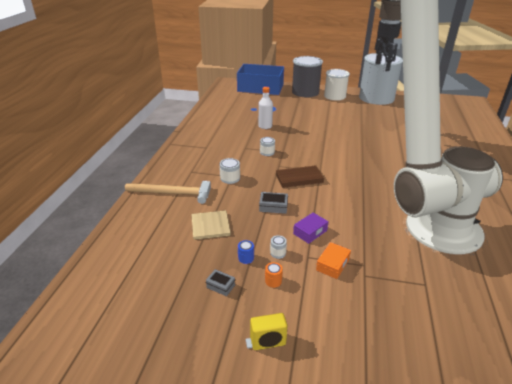

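The scene view shows:
- **To move:** wide tin (245,223), middle tin (169,236), narrow steel tin (287,142), large grey case (248,174) and small grey case (340,146).
- **Boards:** plywood (310,190) and timber (192,188).
- **Look-alikes, not meant:** blue tin (309,151), orange tin (308,130), orange case (265,121) and purple case (250,143). The ones meant are plain steel and grey.

I'll measure positions from both views and make one crop to confirm.

```bash
cat > h.py <<'E'
import numpy as np,cv2
from bench import camera_model
def cloud(d,m,R,t):
    v,u=np.mgrid[:d.shape[0],:d.shape[1]]
    p=np.stack([(u-m['cx'])/m['fx']*d,(v-m['cy'])/m['fy']*d,d],-1)
    return (p-t)@R   # R^T(p-t)
def plane(uv,m,z,R,t):
    uv=np.asarray(uv,float).reshape(-1,2)
    r=np.c_[(uv-[m['cx'],m['cy']])/[m['fx'],m['fy']],np.ones(len(uv))]@R
    c=-R.T@t; return (c+r*((z-c[2])/r[:,2])[:,None])[:,:2]
def top(d,m,z,R,t,seed,tol=6):
    """pixels of the flat top at height z that contain seed -> world contour minAreaRect, pixel count"""
    P=cloud(d,m,R,t); mask=((abs(P[...,2]-z)<tol)&(d>0)).astype(np.uint8)
    n,l=cv2.connectedComponents(mask,connectivity=4)
    k=l[seed[1]-3:seed[1]+4,seed[0]-3:seed[0]+4]; k=k[k>0]
    if not len(k): return None
    q=l==np.bincount(k).argmax(); v,u=np.nonzero(q)
    xy=plane(np.c_[u,v],m,z,R,t)
    r=cv2.minAreaRect(xy.astype(np.float32)); return r,len(u),P[q][:,2].mean()
E
python3 - <<'E'
from h import *
S={'wide':((245,218),(230,164),58),'mid':((168,231),(267,143),50),'nar':((287,138),(279,241),44),
'cl':((248,172),(273,197),34),'cs':((340,144),(221,280),28),'ply':((310,190),(211,225),12),'tim':((192,187),(300,175),20),
'ham':((288,221),(204,188),20),'blue':((309,147),(246,246),44)}
for i,n in enumerate(("scene","side")):
    z=np.load(f"pics/{n}0.npz");m=camera_model(n);
    for k,v in S.items():
        P=cloud(z['d'],m,m['R'],m['t'])[v[i][1],v[i][0]]
        r=top(z['d'],m,v[2],m['R'],m['t'],v[i])
        print(n,k,np.round(P),r and [np.round(x,1) for x in r[0]]+[r[1],round(float(r[2]),1)])
a=cv2.imread('pics/scene0.png')[110:260,150:360];cv2.imwrite('pics/crop0.png',cv2.resize(a,None,fx=3.7,fy=3.7,interpolation=2))
E
```

```text
scene wide [ 646. -126.   59.] [array([ 648.8, -128.4]), array([60.7, 66. ]), np.float64(54.2), 345, 56.5]
scene mid [ 554. -316.   50.] [array([ 558.9, -318.6]), array([49.7, 49.8]), np.float64(54.2), 246, 48.4]
scene nar [439. 190.  42.] [array([439.2, 187.1]), array([36.8, 40.6]), np.float64(50.7), 76, 42.0]
scene cl [482.  -0.  28.] [array([485.,  -3.]), array([82.9, 56.9]), np.float64(4.6), 328, 31.9]
scene cs [553. 327.  27.] [array([552.6, 324.9]), array([44.7, 58.2]), np.float64(70.1), 141, 25.9]
scene ply [641. 121.   9.] [array([640.8, 118.4]), array([100.7, 103.4]), np.float64(21.7), 788, 10.1]
scene tim [ 427. -171.   20.] [array([ 427.6, -171.1]), array([141.9,  83.2]), np.float64(24.1), 889, 17.8]
scene ham [703. -18.  24.] [array([815.7, -15.2]), array([262. ,  89.9]), np.float64(0.5), 863, 21.3]
scene blue [516. 220.  43.] [array([515.9, 221.3]), array([36.5, 42.7]), np.float64(36.3), 82, 41.8]
side wide [ 638. -115.   60.] [array([ 641.2, -121.8]), array([61.3, 67.6]), np.float64(12.0), 188, 57.7]
side mid [ 552. -299.   48.] [array([ 554. , -310.5]), array([49.5, 60.1]), np.float64(9.5), 101, 49.5]
side nar [432. 195.  45.] [array([433. , 193.5]), array([37.6, 44.8]), np.float64(9.8), 154, 43.6]
side cl [480.  -3.  34.] [array([477.7,   4.1]), array([79.5, 63.1]), np.float64(5.3), 339, 33.6]
side cs [544. 334.  27.] [array([546.3, 333.2]), array([44., 58.]), np.float64(74.0), 352, 27.3]
side ply [630. 131.  11.] [array([633.8, 125.9]), array([ 99.3, 106.3]), np.float64(21.9), 868, 11.5]
side tim [ 418. -161.   19.] [array([ 420.9, -162.6]), array([141.6,  89.2]), np.float64(24.4), 623, 19.4]
side ham [696. -18.  25.] [array([808.5,   8.1]), array([263.1,  96.2]), np.float64(12.0), 546, 21.3]
side blue [508. 230.  45.] [array([510. , 228.4]), array([37.2, 43.4]), np.float64(11.9), 163, 43.6]
```

View pics/crop0.png

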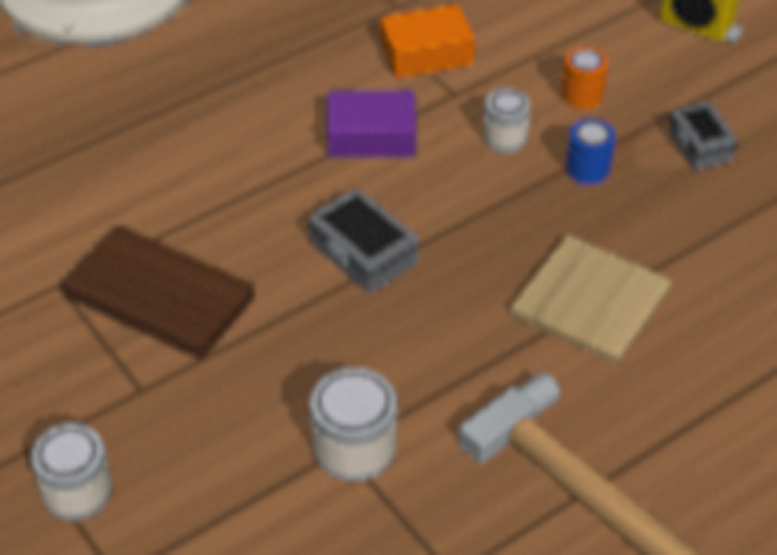

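The crop confirms the plain steel narrow tin and the grey cases. The two cameras disagree by about ±4 mm, so I'll use the mean and refine with the wrist camera. First I'll hover over the wide tin.

{"fn": "drive_tool", "kwargs": {"plan": [[[-1,35.5,36.3,-5,0],[-1,35.5,36.3,-5,0],[-1,35.5,36.3,-5,0],[-1,35.5,36.3,-5,0],[-1,35.5,36.3,-5,0],[-1,35.5,36.3,-5,0],[-1,35.5,36.3,-5,0],[-1,35.5,36.3,-5,0],[-1,35.5,36.3,-5,0],[-1,35.5,36.3,-5,0],[-1,35.5,36.3,-5,0],[-1,35.5,36.3,-5,0],[-1,35.5,36.3,-5,0],[-1,0,0,0,0],[-1,0,0,0,0],[-1,0,0,0,0]]]}}

```text
clock: 1.43
position: [559.9, -211.7, 177.6]
ee_rot: [-0.149, 0.989, 0.0, -0.001]
contact_force: [0.1, 0.4, 0.7]
gripper_width: 85.4
grasp_force: 0.0
```

```bash
cat >> h.py <<'E'
from scipy.spatial.transform import Rotation as Ro
def wrist(name):
    from bench import read_state,get_image
    s=read_state(); im,d=get_image("wrist"); cv2.imwrite(f"pics/{name}.png",im[...,::-1])
    m=camera_model("wrist"); T=np.eye(4); T[:3,:3]=Ro.from_quat(s['ee_rot']).as_matrix(); T[:3,3]=s['position']
    C=np.linalg.inv(T@m['mount']); x=T[:3,1]
    print('t',round(s['clock'],2),'tcp',np.round(s['position'],1),'phi',round(np.degrees(np.arctan2(x[1],x[0]))%180,1),'w',round(s['gripper_width'],1))
    return im,d,m,C[:3,:3],C[:3,3],s['position']
def wtop(name,xy,z,tol=6,dbg=True):
    im,d,m,R,t,p=wrist(name)
    q=R@np.r_[xy,z]+t; uv=(int(q[0]/q[2]*m['fx']+m['cx']),int(q[1]/q[2]*m['fy']+m['cy']))
    r=top(d,m,z,R,t,uv,tol)
    print(uv,r and [np.round(x,1) for x in r[0]]+[r[1],round(float(r[2]),1)])
    if r: print('move dx,dy',np.round(np.array(r[0][0])-p[:2],1),'tcp z',round(p[2],1))
    return r
E
python3 - <<'E'
from h import *
wtop('w1',(645,-125),58)
E
```

```text
t 1.43 tcp [ 559.9 -211.7  177.6] phi 107.1 w 85.4
(318, 301) [array([ 641.9, -126.4]), array([66.9, 62.5]), np.float64(18.6), 3386, 59.4]
move dx,dy [82.  85.4] tcp z 177.6
```

View pics/w1.png

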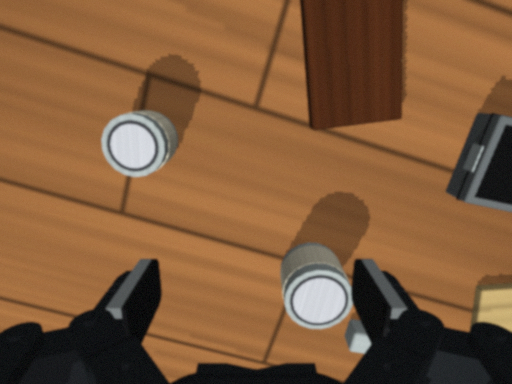

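The wrist view shows the wide tin at (320,300), the middle tin at (135,143) and the timber at top centre. The move fell short because of joint speed, so I'll take smaller steps.

{"fn": "drive_tool", "kwargs": {"plan": [[[-1,20.5,21,-4,0],[-1,20.5,21,-4,0],[-1,20.5,21,-4,0],[-1,20.5,21,-5,0],[-1,0,0,0,0],[-1,0,0,0,0],[-1,0,0,0,0]]]}}

```text
clock: 2.07
position: [641.5, -129.2, 161.3]
ee_rot: [-0.148, 0.989, 0.0, -0.0]
contact_force: [-0.9, -0.6, 0.3]
gripper_width: 85.6
grasp_force: 0.0
```

Run:
```python
from h import *
wtop('w2',(642,-126),58)
```

```text
t 2.07 tcp [ 641.5 -129.2  161.3] phi 107.0 w 85.6
(259, 198) [array([ 642.9, -125.6]), array([64.3, 62.5]), np.float64(17.0), 4963, 59.5]
move dx,dy [1.4 3.6] tcp z 161.3
```

{"fn": "drive_tool", "kwargs": {"plan": [[[-1,1.5,3.5,-15,0],[-1,0,0,-20,0],[-1,0,0,-20,0],[-1,0,0,-20,0],[-1,0,0,-20,0],[-1,0,0,-20,0],[-1,0,0,-15,0],[-1,0,0,-12,0],[-1,0,0,0,0],[-1,0,0,0,0],[1,0,0,0,0],[1,0,0,0,0],[1,0,0,0,0],[1,0,0,0,0],[1,0,0,0,0],[1,0,0,0,0],[1,0,0,0,0],[1,0,0,0,0],[1,0,0,0,0],[1,0,0,0,0]]]}}

```text
clock: 3.78
position: [645.1, -124.8, 21.3]
ee_rot: [-0.149, 0.989, -0.001, 0.002]
contact_force: [-0.8, -0.7, 5.8]
gripper_width: 62.8
grasp_force: 66.6
```

{"fn": "drive_tool", "kwargs": {"plan": [[[1,0,0,15,0],[1,0,0,20,0],[1,0,0,20,0],[1,0,0,20,0],[1,0,0,20,0],[1,0,20,10,0],[1,-1,25,0,0],[1,-1,25,0,0],[1,-1,25,0,0],[1,-1,25,0,0],[1,-1,20,0,0],[1,0,0,0,0],[1,0,0,0,0],[1,0,0,0,0]]]}}

```text
clock: 4.95
position: [638.2, 15.3, 123.6]
ee_rot: [-0.148, 0.989, 0.0, -0.001]
contact_force: [0.5, 0.2, -3.2]
gripper_width: 62.7
grasp_force: 66.6
```

Run:
```python
from h import *
wtop('w3',(637,122),12,4)
```

```text
t 4.95 tcp [638.2  15.3 123.6] phi 107.1 w 62.7
(378, 228) [array([635.7, 120.9]), array([101. , 100.6]), np.float64(21.6), 12258, 13.1]
move dx,dy [ -2.5 105.7] tcp z 123.6
```

View pics/w3.png

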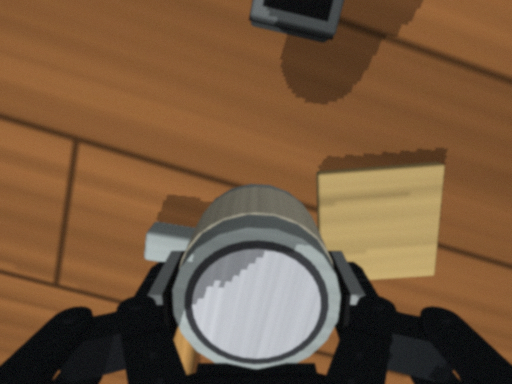

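The board is fully visible at (380,220), with its centre at (635.7,120.9). The tin is held upright at (258,300).

{"fn": "drive_tool", "kwargs": {"plan": [[[1,0,20,0,0],[1,0,25,0,0],[1,0,25,0,0],[1,0,20,0,0],[1,-1,15.5,0,0],[1,0,0,0,0],[1,0,0,-20,0],[1,0,0,-20,0],[1,0,0,-20,0],[1,0,0,-12,0],[1,0,0,-8,0],[1,0,0,0,0],[1,0,0,0,0],[1,0,0,0,0]]]}}

```text
clock: 6.17
position: [638.8, 121.0, 45.5]
ee_rot: [-0.148, 0.989, 0.0, 0.001]
contact_force: [-0.6, 0.1, -2.8]
gripper_width: 62.7
grasp_force: 66.8
```

{"fn": "drive_tool", "kwargs": {"plan": [[[1,-1.5,0,-4,0],[1,0,0,-4,0],[1,0,0,-2,0],[1,0,0,0,0],[1,0,0,0,0]]]}}

```text
clock: 6.58
position: [636.2, 120.9, 34.1]
ee_rot: [-0.148, 0.989, -0.0, -0.0]
contact_force: [-0.6, -0.5, -2.6]
gripper_width: 62.6
grasp_force: 66.8
```

{"fn": "drive_tool", "kwargs": {"plan": [[[1,0,0,-1.5,0],[1,0,0,0,0],[-1,0,0,0,0],[-1,0,0,0,0],[-1,0,0,0,0],[-1,0,0,0,0],[-1,0,0,0,0],[-1,0,0,0,0],[-1,0,0,10,0],[-1,0,0,20,0],[-1,0,0,20,0],[-1,0,0,20,0],[-1,0,0,20,0],[-1,0,0,20,0],[-1,0,0,20,0],[-1,0,0,0,0],[-1,0,0,0,0]]]}}

```text
clock: 8.0
position: [637.0, 121.2, 165.0]
ee_rot: [-0.148, 0.989, 0.001, 0.002]
contact_force: [0.4, 0.0, 0.4]
gripper_width: 85.2
grasp_force: 0.0
```

Run:
```python
from h import *
wtop('w4',(636,121),70)
```

```text
t 8.0 tcp [637.  121.2 165. ] phi 107.1 w 85.2
(255, 198) [array([634.6, 120.4]), array([64.2, 63.1]), np.float64(17.1), 5361, 71.6]
move dx,dy [-2.4 -0.9] tcp z 165.0
```

{"fn": "drive_tool", "kwargs": {"plan": [[[-1,-4.5,-15,0,0],[-1,-4.5,-24.5,0,0],[-1,-4.5,-24.5,0,0],[-1,-4.5,-24.5,0,0],[-1,-4.5,-24.5,0,0],[-1,-4.5,-24.5,0,0],[-1,-4.5,-24.5,0,0],[-1,-4.5,-24.5,0,0],[-1,-4.5,-24.5,0,0],[-1,-4.5,-24.5,0,0],[-1,-4.5,-24.5,0,0],[-1,-4.5,-24.5,0,0],[-1,-4.5,-24.5,0,0],[-1,-4.5,-24.5,0,0],[-1,-4.5,-24.5,0,0],[-1,-4.5,-24.5,0,0],[-1,-4.5,-24.5,0,0],[-1,-4.5,-24.5,-5,0],[-1,0,0,0,0],[-1,0,0,0,0]]]}}

```text
clock: 9.72
position: [553.4, -311.8, 155.9]
ee_rot: [-0.147, 0.989, 0.001, -0.002]
contact_force: [0.6, 0.3, -1.0]
gripper_width: 85.2
grasp_force: 0.0
```

Run:
```python
from h import *
wtop('w5',(555,-315),50)
```

```text
t 9.72 tcp [ 553.4 -311.8  155.9] phi 106.9 w 85.2
(250, 196) [array([ 554.9, -319.2]), array([52.8, 50.8]), np.float64(18.0), 3268, 51.5]
move dx,dy [ 1.5 -7.4] tcp z 155.9
```

{"fn": "drive_tool", "kwargs": {"plan": [[[-1,1.5,-7,-10,0],[-1,0,0,-20,0],[-1,0,0,-20,0],[-1,0,0,-20,0],[-1,0,0,-20,0],[-1,0,0,-20,0],[-1,0,0,-18,0],[-1,0,0,-10,0],[-1,0,0,0,0],[-1,0,0,0,0],[1,0,0,0,0],[1,0,0,0,0],[1,0,0,0,0],[1,0,0,0,0],[1,0,0,0,0],[1,0,0,0,0],[1,0,0,0,0],[1,0,0,0,0],[1,0,0,0,0],[1,0,0,0,0]]]}}

```text
clock: 11.43
position: [557.9, -318.0, 21.4]
ee_rot: [-0.149, 0.989, -0.001, 0.001]
contact_force: [-0.3, 0.5, 6.8]
gripper_width: 50.7
grasp_force: 63.2
```

{"fn": "drive_tool", "kwargs": {"plan": [[[1,0,0,15,0],[1,0,0,25,0],[1,0,0,25,0],[1,0,0,25,0],[1,0,0,25,0],[1,4.5,20,10,0],[1,4.5,24.5,0,0],[1,4.5,24.5,0,0],[1,4.5,24.5,0,0],[1,4.5,24.5,0,0],[1,4.5,24.5,0,0],[1,4.5,24.5,0,0],[1,4.5,24.5,0,0],[1,4.5,24.5,0,0],[1,4.5,24.5,0,0],[1,4.5,24.5,0,0],[1,4.5,24.5,0,0],[1,4.5,24.5,0,0],[1,0,0,0,0],[1,0,0,0,0]]]}}

```text
clock: 13.1
position: [614.8, -2.4, 143.9]
ee_rot: [-0.149, 0.989, 0.0, -0.001]
contact_force: [0.2, -0.4, -2.3]
gripper_width: 50.6
grasp_force: 62.8
```

Run:
```python
from h import *
wtop('w6',(634,120),70)
```

```text
t 13.1 tcp [614.8  -2.4 143.9] phi 107.2 w 50.6
(404, 277) [array([631.9, 117.9]), array([62.1, 65. ]), np.float64(27.5), 4869, 71.3]
move dx,dy [ 17.2 120.3] tcp z 143.9
```

View pics/w6.png

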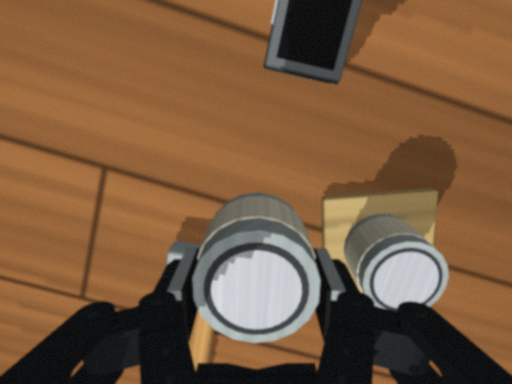

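The middle tin is held upright at (258,290), and the wide tin stands on the plywood at (405,275), slightly clipped by a finger. I'll go on to the earlier, unclipped centre.

{"fn": "drive_tool", "kwargs": {"plan": [[[1,4,20,0,0],[1,4,25,0,0],[1,4,25,0,0],[1,4,25,0,0],[1,4,18,0,0],[1,1.5,10,0,0],[1,0,0,0,0],[1,0,0,-15,0],[1,0,0,-15,0],[1,0,0,-10,0],[1,0,0,0,0],[1,0,0,0,0],[1,0,0,0,0]]]}}

```text
clock: 14.23
position: [637.4, 118.9, 105.5]
ee_rot: [-0.148, 0.989, -0.0, 0.001]
contact_force: [-0.6, -0.5, -2.1]
gripper_width: 50.3
grasp_force: 62.9
```

{"fn": "drive_tool", "kwargs": {"plan": [[[1,-0.5,1.5,-5,0],[1,0,0,-4,0],[1,0,0,-2.5,0],[1,0,0,0,0],[1,0,0,0,0]]]}}

```text
clock: 14.65
position: [636.2, 120.9, 93.0]
ee_rot: [-0.148, 0.989, -0.0, -0.0]
contact_force: [0.1, -0.3, -1.6]
gripper_width: 50.0
grasp_force: 62.9
```

{"fn": "drive_tool", "kwargs": {"plan": [[[1,0,0,-1.5,0],[1,0,0,0,0],[-1,0,0,0,0],[-1,0,0,0,0],[-1,0,0,0,0],[-1,0,0,0,0],[-1,0,0,0,0],[-1,0,0,0,0],[-1,0,0,10,0],[-1,0,0,20,0],[-1,0,0,20,0],[-1,0,0,20,0],[-1,0,0,20,0],[-1,0,0,20,0],[-1,0,0,20,0],[-1,0,0,0,0],[-1,0,0,0,0]]]}}

```text
clock: 16.07
position: [636.9, 121.2, 224.0]
ee_rot: [-0.148, 0.989, 0.001, 0.002]
contact_force: [-0.1, 0.1, -1.1]
gripper_width: 85.5
grasp_force: 0.0
```

Run:
```python
from h import *
wtop('w7',(634,120),120)
```

```text
t 16.07 tcp [636.9 121.2 224. ] phi 107.1 w 85.5
(255, 191) [array([633.2, 119.9]), array([52.1, 51. ]), np.float64(17.1), 3338, 121.5]
move dx,dy [-3.7 -1.2] tcp z 224.0
```

{"fn": "drive_tool", "kwargs": {"plan": [[[-1,-20,7,0,0],[-1,-20,7,0,0],[-1,-20,7,0,0],[-1,-20,7,-5,0],[-1,-20,7,-10,0],[-1,-20,7,-10,0],[-1,-20,7,-10,0],[-1,-20,7,-10,0],[-1,-20,7,-10,0],[-1,-21,6,-10,0],[-1,0,0,0,0],[-1,0,0,0,0],[-1,0,0,0,0]]]}}

```text
clock: 17.2
position: [435.7, 190.0, 156.7]
ee_rot: [-0.149, 0.989, -0.0, 0.0]
contact_force: [-0.1, -0.0, -0.2]
gripper_width: 85.4
grasp_force: 0.0
```

Run:
```python
from h import *
wtop('w8',(434,190),44)
```

```text
t 17.2 tcp [435.7 190.  156.7] phi 107.1 w 85.4
(256, 191) [array([434.2, 190.6]), array([40.5, 39. ]), np.float64(17.1), 1864, 45.4]
move dx,dy [-1.5  0.6] tcp z 156.7
```

View pics/w8.png

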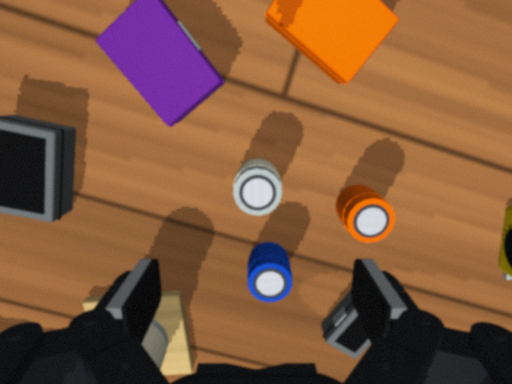

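The steel narrow tin is at (258,188). The blue tin (270,270) and the orange tin (365,213) are clear of the finger line once the gripper is part closed.

{"fn": "drive_tool", "kwargs": {"plan": [[[-0.4,-1.5,0.5,-10,0],[-0.4,0,0,-20,0],[-0.4,0,0,-20,0],[-0.4,0,0,-20,0],[-0.4,0,0,-20,0],[-0.4,0,0,-20,0],[-0.4,0,0,-20,0],[-0.4,0,0,-10,0],[-0.4,0,0,0,0],[-0.4,0,0,0,0],[1,0,0,0,0],[1,0,0,0,0],[1,0,0,0,0],[1,0,0,0,0],[1,0,0,0,0],[1,0,0,0,0],[1,0,0,0,0],[1,0,0,0,0],[1,0,0,0,0]]]}}

```text
clock: 18.83
position: [434.9, 191.1, 18.0]
ee_rot: [-0.149, 0.989, 0.001, 0.001]
contact_force: [0.4, -0.1, 6.2]
gripper_width: 38.1
grasp_force: 60.4
```

{"fn": "drive_tool", "kwargs": {"plan": [[[1,0,0,15,0],[1,0,0,25,0],[1,0,0,25,0],[1,0,0,25,0],[1,0,0,25,0],[1,0,0,25,0],[1,0,0,10,0],[1,20,-7,5,0],[1,20,-7,0,0],[1,20,-7,0,0],[1,20,-7,0,0],[1,20,-7,0,0],[1,20,-7,0,0],[1,20,-7,0,0],[1,20,-7,0,0],[1,20,-7,0,0],[1,19,-7.5,0,0],[1,0,0,0,0],[1,0,0,0,0],[1,0,0,0,0]]]}}

```text
clock: 20.5
position: [631.8, 119.9, 171.1]
ee_rot: [-0.148, 0.989, 0.0, -0.001]
contact_force: [-0.5, 0.7, -1.4]
gripper_width: 38.6
grasp_force: 60.4
```

{"fn": "drive_tool", "kwargs": {"plan": [[[1,1.5,0.5,-10,0],[1,0,0,-8,0],[1,0,0,-5,0],[1,0,0,0,0],[1,0,0,0,0],[1,0,0,0,0]]]}}

```text
clock: 21.0
position: [634.4, 120.6, 148.9]
ee_rot: [-0.149, 0.989, -0.0, 0.0]
contact_force: [-0.5, 0.3, -1.3]
gripper_width: 38.4
grasp_force: 60.4
```

{"fn": "drive_tool", "kwargs": {"plan": [[[1,-0.5,0,-4,0],[1,0,0,-3,0],[1,0,0,-2,0],[1,0,0,0,0],[1,0,0,0,0]]]}}

```text
clock: 21.42
position: [633.8, 120.4, 139.5]
ee_rot: [-0.148, 0.989, -0.0, -0.0]
contact_force: [1.1, -0.4, -0.5]
gripper_width: 38.3
grasp_force: 60.4
```

{"fn": "drive_tool", "kwargs": {"plan": [[[1,0,0,-1.5,0],[1,0,0,0,0],[-1,0,0,0,0],[-1,0,0,0,0],[-1,0,0,0,0],[-1,0,0,0,0],[-1,0,0,0,0],[-1,0,0,0,0],[-1,0,0,10,0],[-1,0,0,20,0],[-1,0,0,20,0],[-1,0,0,20,0],[-1,0,0,20,0],[-1,0,0,20,0],[-1,0,0,20,0],[-1,0,0,0,0],[-1,0,0,0,0]]]}}

```text
clock: 22.83
position: [634.3, 120.6, 270.4]
ee_rot: [-0.148, 0.989, 0.001, 0.002]
contact_force: [0.9, -0.8, 0.2]
gripper_width: 85.2
grasp_force: 0.0
```

Run:
```python
from h import *
wtop('w9',(633,120),164)
```

```text
t 22.83 tcp [634.3 120.6 270.4] phi 107.1 w 85.2
(255, 193) [array([633. , 120.1]), array([40.5, 38.9]), np.float64(17.1), 1948, 165.3]
move dx,dy [-1.3 -0.5] tcp z 270.4
```

The tin stack is centred. Next is the large case.

{"fn": "drive_tool", "kwargs": {"plan": [[[-1,-15,-12,0,0],[-1,-17,-13.5,0,-2],[-1,-17,-13.5,0,-2],[-1,-17,-13.5,0,-2],[-1,-17,-13.5,0,-2],[-1,-17,-13.5,-10,-2],[-1,-17,-13.5,-20,-2],[-1,-17,-13.5,-20,0],[-1,-19,-13.5,-20,0],[-1,0,0,-20,0],[-1,0,0,-20,0],[-1,0,0,-5,0],[-1,0,0,0,0],[-1,0,0,0,0],[-1,0,0,0,0]]]}}

```text
clock: 24.13
position: [481.7, 0.7, 154.1]
ee_rot: [-0.044, 0.999, 0.0, 0.001]
contact_force: [-0.4, -0.9, 0.1]
gripper_width: 85.0
grasp_force: 0.0
```

Run:
```python
from h import *
wtop('w10',(479,0),34)
```

```text
t 24.13 tcp [481.7   0.7 154.1] phi 95.1 w 85.0
(255, 187) [array([477.9,  -1.7]), array([79.8, 57. ]), np.float64(5.0), 6292, 35.3]
move dx,dy [-3.8 -2.4] tcp z 154.1
```

{"fn": "drive_tool", "kwargs": {"plan": [[[-1,-3.8,-2.4,-10,0],[-1,0,0,-20,0],[-1,0,0,-20,0],[-1,0,0,-20,0],[-1,0,0,-20,0],[-1,0,0,-20,0],[-1,0,0,-20,0],[-1,0,0,-10,0],[-1,0,0,-6,0],[-1,0,0,0,0],[-1,0,0,0,0],[1,0,0,0,0],[1,0,0,0,0],[1,0,0,0,0],[1,0,0,0,0],[1,0,0,0,0],[1,0,0,0,0],[1,0,0,0,0],[1,0,0,0,0]]]}}

```text
clock: 25.77
position: [477.7, -1.7, 8.5]
ee_rot: [-0.044, 0.999, 0.0, 0.001]
contact_force: [-1.3, 1.6, 4.8]
gripper_width: 54.9
grasp_force: 64.6
```

{"fn": "drive_tool", "kwargs": {"plan": [[[1,0,0,15,0],[1,0,0,20,0],[1,0,0,20,0],[1,0,0,20,0],[1,0,0,20,0],[1,-7,-14,15,0],[1,-7,-14,10,0],[1,-7,-14,0,0],[1,-7,-14,0,0],[1,-7,-14,0,0],[1,0,0,0,0],[1,0,0,0,0],[1,0,0,0,0]]]}}

```text
clock: 26.85
position: [442.2, -71.8, 127.3]
ee_rot: [-0.044, 0.999, 0.0, 0.0]
contact_force: [1.2, -1.1, -2.4]
gripper_width: 54.8
grasp_force: 64.7
```

Run:
```python
from h import *
wtop('w11',(422,-167),20,4)
```

```text
t 26.85 tcp [442.2 -71.8 127.3] phi 95.0 w 54.8
(134, 159) [array([ 421.2, -168.6]), array([139.6,  81.2]), np.float64(24.2), 18129, 21.1]
move dx,dy [-21.  -96.8] tcp z 127.3
```

View pics/w11.png

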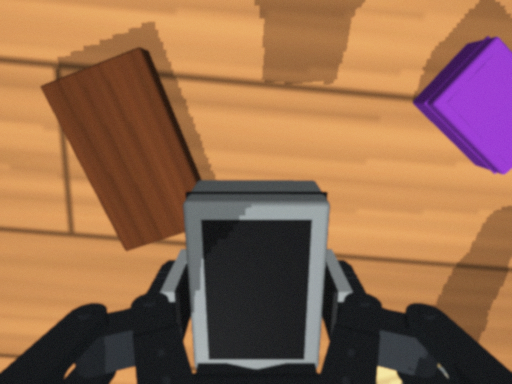

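The timber is at (130,150), 139.6 by 81.2 mm at 24.2°. The large case is held square to the tool.

{"fn": "drive_tool", "kwargs": {"plan": [[[1,-4,-16,0,3],[1,-4,-20,0,4],[1,-4,-20,0,4],[1,-4,-20,0,4],[1,-5,-20.8,0,4.2],[1,0,0,0,0],[1,0,0,-20,0],[1,0,0,-20,0],[1,0,0,-20,0],[1,0,0,-15,0],[1,0,0,-10,0],[1,0,0,0,0],[1,0,0,0,0],[1,0,0,0,0]]]}}

```text
clock: 28.07
position: [422.1, -168.5, 42.8]
ee_rot: [-0.211, 0.978, -0.0, 0.001]
contact_force: [0.5, -0.7, -2.2]
gripper_width: 54.9
grasp_force: 64.7
```

{"fn": "drive_tool", "kwargs": {"plan": [[[1,-0.8,0,-6,0],[1,0,0,-4,0],[1,0,0,-2.5,0],[1,0,0,0,0],[1,0,0,0,0]]]}}

```text
clock: 28.48
position: [420.2, -168.8, 29.7]
ee_rot: [-0.21, 0.978, -0.0, -0.0]
contact_force: [-0.1, -0.3, -2.7]
gripper_width: 54.7
grasp_force: 64.9
```

{"fn": "drive_tool", "kwargs": {"plan": [[[1,0.5,0,-1.2,0],[1,0,0,0,0],[-1,0,0,0,0],[-1,0,0,0,0],[-1,0,0,0,0],[-1,0,0,0,0],[-1,0,0,0,0],[-1,0,0,0,0],[-1,0,0,10,0],[-1,0,0,20,0],[-1,0,0,20,0],[-1,0,0,20,0],[-1,0,0,20,0],[-1,0,0,20,0],[-1,0,0,20,0],[-1,0,0,0,0],[-1,0,0,0,0]]]}}

```text
clock: 29.9
position: [421.2, -168.7, 159.4]
ee_rot: [-0.21, 0.978, -0.0, 0.001]
contact_force: [-0.2, 0.0, -1.1]
gripper_width: 85.3
grasp_force: 0.0
```

Run:
```python
from h import *
wtop('w12',(421,-168),54)
```

```text
t 29.9 tcp [ 421.2 -168.7  159.4] phi 114.3 w 85.3
(256, 195) [array([ 421.8, -169.2]), array([80.1, 57. ]), np.float64(24.3), 6941, 55.2]
move dx,dy [ 0.6 -0.4] tcp z 159.4
```

{"fn": "drive_tool", "kwargs": {"plan": [[[-1,0,18,0,-2],[-1,3,25,0,-2.5],[-1,3,25,0,-2.5],[-1,3,25,0,-2.5],[-1,3,25,0,-2.5],[-1,3,25,0,-2.5],[-1,3,25,0,-2.5],[-1,3,25,0,-2.5],[-1,3,25,0,-2.5],[-1,3,25,0,-2.5],[-1,3,25,0,-2.5],[-1,3,25,0,-2.5],[-1,8,25,0,-2.5],[-1,10,25,0,-2.5],[-1,14,25,0,-2.5],[-1,14,25,0,-2.5],[-1,14,25,0,-2.5],[-1,14,25,0,0],[-1,0,0,0,0],[-1,0,0,0,0]]]}}

```text
clock: 31.62
position: [527.2, 274.7, 156.0]
ee_rot: [0.154, 0.988, -0.001, -0.001]
contact_force: [-0.3, -0.7, -1.1]
gripper_width: 85.4
grasp_force: 0.0
```

{"fn": "drive_tool", "kwargs": {"plan": [[[-1,7,18,0,0],[-1,7,18,0,0],[-1,6,18,-5,0],[-1,0,0,0,0],[-1,0,0,0,0],[-1,0,0,0,0]]]}}

```text
clock: 32.12
position: [546.9, 326.9, 152.7]
ee_rot: [0.154, 0.988, -0.001, -0.001]
contact_force: [0.4, -0.5, 0.2]
gripper_width: 85.2
grasp_force: 0.0
```

Run:
```python
from h import *
wtop('w13',(547,329),28)
```

```text
t 32.12 tcp [546.9 326.9 152.7] phi 72.2 w 85.2
(258, 188) [array([546.9, 329.2]), array([41.1, 57.1]), np.float64(72.4), 3060, 29.1]
move dx,dy [0.  2.2] tcp z 152.7
```

View pics/w13.png

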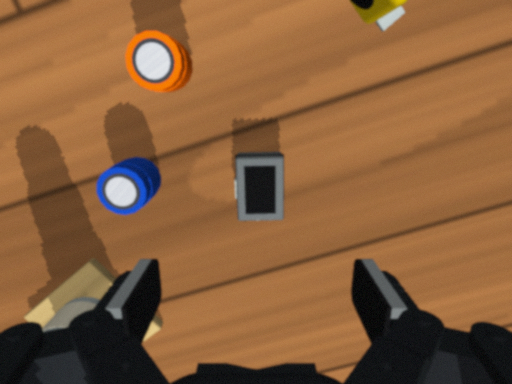

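The small grey case is at (260,187) with clear space around it. The blue tin is at (130,185).

{"fn": "drive_tool", "kwargs": {"plan": [[[-0.6,0,2,-10,0],[-0.6,0,0,-20,0],[-0.6,0,0,-20,0],[-0.6,0,0,-20,0],[-0.6,0,0,-20,0],[-0.6,0,0,-20,0],[-0.6,0,0,-20,0],[-0.6,0,0,-10,0],[-0.6,0,0,-4,0],[-0.6,0,0,0,0],[-0.6,0,0,0,0],[1,0,0,0,0],[1,0,0,0,0],[1,0,0,0,0],[1,0,0,0,0],[1,0,0,0,0],[1,0,0,0,0],[1,0,0,0,0],[1,0,0,0,0]]]}}

```text
clock: 33.75
position: [548.5, 330.9, 11.1]
ee_rot: [0.154, 0.988, 0.001, 0.001]
contact_force: [-1.6, 0.8, 5.6]
gripper_width: 38.6
grasp_force: 62.4
```

{"fn": "drive_tool", "kwargs": {"plan": [[[1,0,0,15,0],[1,0,0,25,0],[1,0,0,25,0],[1,0,0,25,0],[1,0,0,25,0],[1,-10,-15,20,0],[1,-14,-24,0,0],[1,-14,-24,0,0],[1,-14,-24,0,0],[1,-14,-24,0,0],[1,-8,-24,0,3],[1,-6,-24,0,3],[1,-4,-24,0,3],[1,-4,-24,0,3],[1,-4,-24,0,3],[1,-4,-24,0,3],[1,-4,-24,0,3],[1,-4,-24,0,3],[1,0,0,0,0],[1,0,0,0,0]]]}}

```text
clock: 35.42
position: [443.1, 26.2, 144.4]
ee_rot: [-0.053, 0.999, 0.0, -0.0]
contact_force: [0.8, 0.9, -1.0]
gripper_width: 38.4
grasp_force: 61.5
```

{"fn": "drive_tool", "kwargs": {"plan": [[[1,-2,-20,0,2],[1,-2.5,-24,0,2.5],[1,-2.5,-24,0,2.5],[1,-2.5,-24,0,2.5],[1,-2.5,-24,0,2.5],[1,-2.5,-24,0,2.5],[1,-2.5,-24,0,2.5],[1,-2,-20,0,1.2],[1,-2,-10,0,0],[1,0,0,0,0],[1,0,0,-20,0],[1,0,0,-20,0],[1,0,0,-15,0],[1,0,0,-10,0],[1,0,0,0,0],[1,0,0,0,0],[1,0,0,0,0]]]}}

```text
clock: 36.83
position: [423.6, -166.2, 80.2]
ee_rot: [-0.212, 0.977, -0.0, 0.001]
contact_force: [-0.4, -0.4, -1.4]
gripper_width: 38.5
grasp_force: 61.6
```

{"fn": "drive_tool", "kwargs": {"plan": [[[1,-1.5,-1.5,-7,0],[1,0,0,-4,0],[1,0,0,-2.5,0],[1,0,0,0,0],[1,0,0,0,0]]]}}

```text
clock: 37.25
position: [421.1, -168.3, 65.9]
ee_rot: [-0.212, 0.977, 0.0, -0.0]
contact_force: [0.7, -0.4, -1.1]
gripper_width: 38.5
grasp_force: 61.6
```

{"fn": "drive_tool", "kwargs": {"plan": [[[1,0.5,0.3,-1,0],[1,0,0,0,0],[-1,0,0,0,0],[-1,0,0,0,0],[-1,0,0,0,0],[-1,0,0,0,0],[-1,0,0,0,0],[-1,0,0,0,0],[-1,0,0,10,0],[-1,0,0,20,0],[-1,0,0,20,0],[-1,0,0,20,0],[-1,0,0,20,0],[-1,0,0,20,0],[-1,0,0,20,0],[-1,0,0,0,0],[-1,0,0,0,0]]]}}

```text
clock: 38.67
position: [422.1, -167.9, 195.9]
ee_rot: [-0.212, 0.977, -0.0, 0.001]
contact_force: [-0.8, 0.1, -0.4]
gripper_width: 85.6
grasp_force: 0.0
```

Run:
```python
from h import *
from bench import *
wtop('w14',(421,-168),82)
im,_=get_image("side");cv2.imwrite("pics/side9.png",im[...,::-1])
```

```text
t 38.67 tcp [ 422.1 -167.9  195.9] phi 114.5 w 85.6
(256, 190) [array([ 421.9, -168.8]), array([56.8, 41. ]), np.float64(24.5), 3315, 83.1]
move dx,dy [-0.2 -0.9] tcp z 195.9
```

View pics/side9.png

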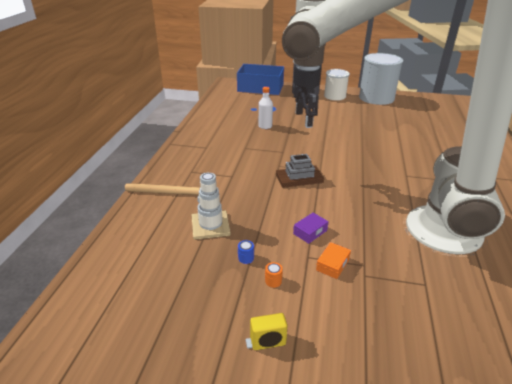

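The picture shows both stacks standing: tins at (209,205) and cases at (300,168). The bottle, tape measure and hammer are where they were, and the gripper is clear.

```bash
python3 -c "
from bench import *
print(job_done())"
```

```text
the job is handed in; nothing more can be done
None
```

Both stacks are built and the job is handed in: every piece measured within about 2 mm of the centre of what is below it, and the glue bottle, tape measure and hammer look untouched in the final picture; the hand-in returned no verdict.

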